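# Put the cordless things on charge

### The job

It is the end of the day: put the four rechargeable things (mouse, phone handset, earbud case and presentation remote) on charge, each in the wireless charging tray that is shaped for it: right way up, flat on the mat inside the lip, lengthwise along the tray (either end first). Set them down gently, do not drop them, and leave the stapler, the eraser and everything else on the desk where they are.

Things in the scene. Friction and masses are not known exactly. Their poses are not given: they have to be found in the camera images.
- mouse: dark grey computer mouse with a small black wheel, 104 x 58 x 38 mm (x, y, z). Origin: centre of its underside; x along its length, z up. Grasp across y (58 mm), fingertips near the desk. About 0.09 kg.
- phone_handset: dark grey cordless phone handset with white keys and a small display, lying on its back, 145 x 48 x 23 mm. Origin: centre of its underside; x along its length, z up. Grasp across y (46 to 48 mm). About 0.14 kg.
- earbud_case: glossy white rounded case for wireless earbuds, shut, 64 x 48 x 26 mm, edges rounded 11 mm. Origin: centre of its underside; x along its length, z up. Grasp across y (48 mm). About 0.055 kg.
- clicker: slim grey presentation remote with a black rubber grip and one round black and one round red key, 120 x 34 x 18 mm. Origin: centre of its underside; x along its length (red key at +x), z up. Grasp across y (34 mm). About 0.06 kg.
- mouse_tray: charging tray for the mouse, the broad one; white, fixed, dark mat. Outside 139 x 81 mm. Origin: under the well's centre, at desk level; x along the well. Mat 8 mm up; well 114 x 68 mm (x, y) at the mat. Lip leans outward, its top 11 mm above the mat, where the well is 8 mm longer and wider; a 56 mm gap midway in both long sides lets fingers in.
- phone_tray: charging tray for the phone handset, the longest one; white, fixed, dark mat. Outside 180 x 71 mm. Origin: under the well's centre, at desk level; x along the well. Mat 8 mm up; well 155 x 58 mm (x, y) at the mat. Lip leans outward, its top 11 mm above the mat, where the well is 8 mm longer and wider; a 56 mm gap midway in both long sides lets fingers in.
- earbud_tray: charging tray for the earbud case, the short one, nearly square; white, fixed, dark mat. Outside 99 x 71 mm. Origin: under the well's centre, at desk level; x along the well. Mat 8 mm up; well 74 x 58 mm (x, y) at the mat. Lip leans outward, its top 11 mm above the mat, where the well is 8 mm longer and wider; a 50 mm gap midway in both long sides lets fingers in.
- clicker_tray: charging tray for the presentation remote, the narrow one; white, fixed, dark mat. Outside 155 x 57 mm. Origin: under the well's centre, at desk level; x along the well. Mat 8 mm up; well 130 x 44 mm (x, y) at the mat. Lip leans outward, its top 11 mm above the mat, where the well is 8 mm longer and wider; a 56 mm gap midway in both long sides lets fingers in.
- stapler: dark grey stapler, 34 x 145 x 47 mm, loose, behind the trays; not to be moved. Origin: centre of its underside; y along its length.
- eraser: blue and white eraser, 22 x 52 x 13 mm, loose, to the left of the things; not to be moved. Origin: centre of its underside; y along its length.

How it is judged:
At the end, for the whole second after the job is handed in: Each thing lies in its own tray: centre within 12 mm of the tray's (from above), underside on the mat (5 to 11.5 mm above the tray's origin), level within 0.08 rad, lengthwise within 0.25 rad either way, at rest; stapler and eraser moved under 20 mm (horizontal distance between mouse and mouse_tray below 0.012 m and z of mouse in the frame of mouse_tray between 0.005 and 0.0115 m and angle between each of mouse, phone_handset, earbud_case, clicker's own z axis and vertical below 0.08 rad and angle between the x axis of mouse and the x axis of mouse_tray, either way round below 0.25 rad and linear speed of each of mouse, phone_handset, earbud_case, clicker below 0.02 m/s and angular speed of each of mouse, phone_handset, earbud_case, clicker below 0.2 rad/s and horizontal distance between phone_handset and phone_tray below 0.012 m and z of phone_handset in the frame of phone_tray between 0.005 and 0.0115 m and angle between the x axis of phone_handset and the x axis of phone_tray, either way round below 0.25 rad and horizontal distance between earbud_case and earbud_tray below 0.012 m and z of earbud_case in the frame of earbud_tray between 0.005 and 0.0115 m and angle between the x axis of earbud_case and the x axis of earbud_tray, either way round below 0.25 rad and horizontal distance between clicker and clicker_tray below 0.012 m and z of clicker in the frame of clicker_tray between 0.005 and 0.0115 m and angle between the x axis of clicker and the x axis of clicker_tray, either way round below 0.25 rad and distance of each of stapler, eraser from where it was at the start of the episode below 0.02 m); the robot touches nothing.
It fails at once if a thing is dropped or thrown into its tray (faster than 0.6 m/s while low over the tray) ((horizontal distance between mouse and mouse_tray below 0.04 m and height (world z) of mouse below 0.06 m and linear speed of mouse above 0.6 m/s) or (horizontal distance between phone_handset and phone_tray below 0.04 m and height (world z) of phone_handset below 0.06 m and linear speed of phone_handset above 0.6 m/s) or (horizontal distance between earbud_case and earbud_tray below 0.04 m and height (world z) of earbud_case below 0.06 m and linear speed of earbud_case above 0.6 m/s) or (horizontal distance between clicker and clicker_tray below 0.04 m and height (world z) of clicker below 0.06 m and linear speed of clicker above 0.6 m/s)).
It fails at once if the stapler or the eraser is shoved away (over 20 mm) (distance of any of stapler, eraser from where it was at the start of the episode above 0.02 m).
It also fails if it takes over 96 s, if anything falls off the work surface, if the arm or the gripper's body presses on something with over 40 N, if the wrist force passes 120 N, or if a joint passes its speed limit or range.

### The arm

A 7-joint arm with a two-finger parallel gripper is mounted at the origin on a cart in front of the work surface, level with it; the furniture and walls round the work are solid. World frame = base frame: x ahead of the robot, y to its left, z up, the work surface at z = 0. Lengths are in m, angles in rad, forces in N, time in s.
With the tool pointing down it reaches from about 0.4 to 0.925 m from the base axis. Payload 5.6 kg.
Tool frame: the origin (TCP) lies at the very end of the fingers, on their centre line; the grasp point (between the pads) lies 19 mm behind it; z points along the fingers, y is the line along which they close (so a half turn about z gives the same grasp; the last joint's range is limited). The gripper opens to 85 mm and grips with 20 to 120 N. Pads are 22 mm wide; open, the fingers measure 114 mm over their backs; the gripper's body (76 mm by 85 mm) begins 54 mm behind the grasp point. The pads swing forward as they close: fully open they stand 13 mm farther back than shut.
Start: joints at [-1.254, 0.468, -0.012, 1.603, 0.006, 1.071, -0.056], TCP at [0.229, 0.608, 0.203] pointing down, gripper open.
Joint ranges: [-2.53, 2.53], [-0.31, 2.02], [-1.57, 1.55], [0.28, 2.44], [-1.29, 4.43], [0.15, 1.84], [-2.92, 2.92]. Speed limits (rad/s): [2.57, 2.57, 3.14, 3.14, 3.14, 3.14, 3.14].

### API

Orientations are given as a unit quaternion [x, y, z, w].
In Python, from rig import manip gives the robot as it stands.
- The arm moves only by the tool inch_along, called after "Call:" as name(argument=value, ...) on one line, values as JSON. Schema: {"type":"object","properties":{"ticks":{"type":"array","items":{"type":"array","items":{"type":"number"},"minItems":5,"maxItems":5},"minItems":1,"maxItems":10},"clamp_n":{"type":"number"},"only":{"type":"string"},"quiet":{"type":"boolean"},"lines":{"type":"string"}},"required":["ticks"],"additionalProperties":false}. ticks is a list of rows, 1 to 10 of them, each of 5 numbers: the opening from 0.0 (shut) to 1.0 (fully open), then dx, dy, dz in m, then a turn about the tool's z in rad; each row is the pose to reach, as a shift and turn from the pose commanded when the call began, along the tool's axes at that moment; what a row does not reach only later rows make up. A row lasts 1/8 s, in which the tool goes at most 0.0625 m and 0.188 rad, less where a joint would pass 70% of its speed; a pose out of reach is approached as far as the arm can. The fingers move at their own pace and stop on an object; clamp_n is the grip in N (left out, the last holds). Time passes only in rows, so rows that do not move let the fingers close. The tool returns the time, the measured TCP pose, the force, the opening and the grip force at its end. only (a regular expression) keeps the lines of the reply that match it, lines (a string "A,B") keeps lines A to B, and quiet returns only ok. Input that does not fit is refused with a message, and nothing moves.
- manip.read_state(): the state, without advancing time (a new reading comes with each control period).
- manip.read_camera(name): name is "scene" or "side" or "wrist"; returns the picture (384x512x3 uint8, blue, green, red); there is no depth.
- manip.camera_params(name): a dict with "camera_matrix" (3x3 intrinsics, pixels), "extrinsics" (4x4, takes a point from world to camera coordinates). Camera axes: x right, y up, looking along -z (the intrinsics and any distortion apply to the point x, -y, -z); pixel columns grow to the right and rows downward; lengths in m; the calibration is good to about 2 mm. A picture is of the moment at which its call begins: read the wrist's pose just before it. camera_params takes no time and is no camera call; for the wrist camera it gives the pose at the moment of the call.
- manip.finish_job(): hands the job in; it is judged then, once.
The state is a dict: "time": time; "joint_pos": joint angles; "joint_vel": joint speeds; "effort": joint torques, N m; "eef_pos": TCP position; "orientation": TCP orientation; "ft_force": force on the tool from outside, world axes, zero at the start; "wrist_torque": the same for the moment, N m; "opening": opening from 0.0 (shut) to 1.0 (fully open); "finger_force": force on a finger pad.
Only numpy, scipy, OpenCV 4.12 (cv2) and the standard library are available. Lean on these libraries where they do the work, as an engineer would, in place of code of your own. Each camera call takes 0.05 s, during which the arm holds its last target. There are 200 camera calls.

## Working session

There is one attempt and no reset: what is moved stays moved. The work goes in short steps, Python scripts to look and compute and a tool call to move; the robot and the scene stay as the last step left them, time stands still between calls to the robot, and variables do not carry over. Pictures are saved under pics/ and viewed, at most 14 in all, crops included, and the job is handed in when it is done.

```bash
ls; mkdir -p pics; python3 - <<'E'
from rig import manip
import cv2,numpy as np
np.set_printoptions(precision=4,suppress=True)
s=manip.read_state(); print(s['time'],s['eef_pos'],s['orientation'],s['opening'])
for n in ['scene','side','wrist']:
    p=manip.camera_params(n); print(n,p); cv2.imwrite(f'pics/{n}0.png',manip.read_camera(n))
E
```

```text
pics
0.0 [0.2287 0.6078 0.2022] [ 0.179   0.9839 -0.0009 -0.0001] 1.0004768112891333
scene {'camera_matrix': array([[431.5715,   0.    , 260.8166],
       [  0.    , 431.5715, 189.1674],
       [  0.    ,   0.    ,   1.    ]]), 'extrinsics': array([[-0.4438, -0.8959, -0.0185,  0.3988],
       [ 0.474 , -0.2523,  0.8436, -0.2536],
       [-0.7605,  0.3657,  0.5366, -0.6028],
       [ 0.    ,  0.    ,  0.    ,  1.    ]])}
side {'camera_matrix': array([[369.6043,   0.    , 248.8328],
       [  0.    , 369.6043, 200.0899],
       [  0.    ,   0.    ,   1.    ]]), 'extrinsics': array([[ 0.9865, -0.1638, -0.0082, -0.5202],
       [ 0.0973,  0.5445,  0.8331, -0.17  ],
       [-0.132 , -0.8226,  0.5531, -0.6754],
       [ 0.    ,  0.    ,  0.    ,  1.    ]])}
wrist {'camera_matrix': array([[300.579 ,   0.    , 255.6831],
       [  0.    , 300.579 , 189.3197],
       [  0.    ,   0.    ,   1.    ]]), 'extrinsics': array([[ 0.3532,  0.9355, -0.0014, -0.6486],
       [-0.8928,  0.3366, -0.2994,  0.0379],
       [-0.2796,  0.107 ,  0.9541, -0.3794],
       [ 0.    ,  0.    ,  0.    ,  1.    ]])}
```

```bash
python3 - <<'E'
import cv2,numpy as np
a=[cv2.imread(f'pics/{n}0.png') for n in ['scene','side']]
for n,i in zip('ab',a): cv2.imwrite(f'pics/{n}1.png',cv2.resize(i,(800,600),interpolation=cv2.INTER_CUBIC))
E
```

```text
(no output)
```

View pics/a1.png

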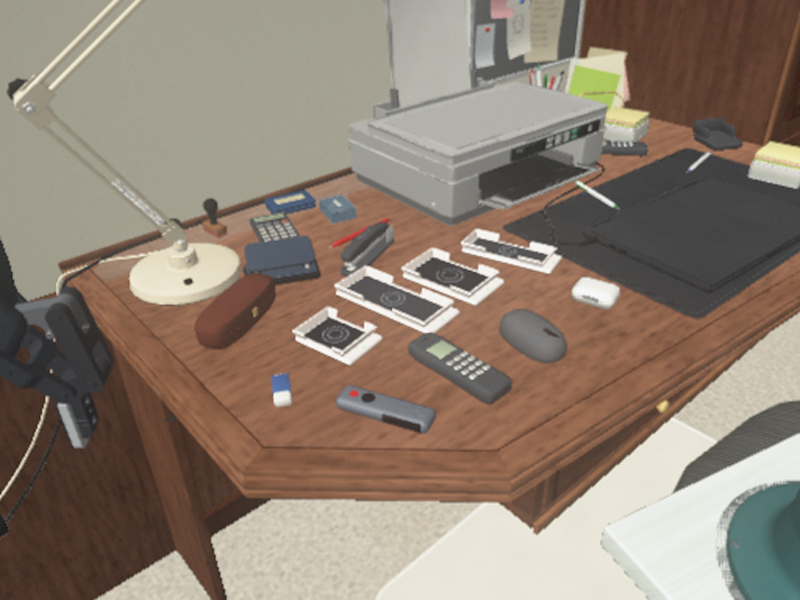

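View pics/b1.png

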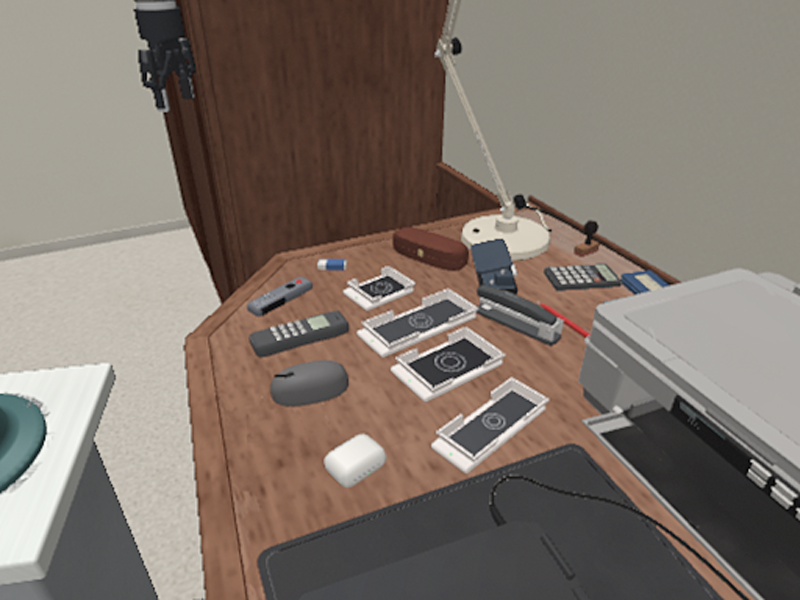

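Scene view (800×600 px): the clicker is at (385,408), phone (458,366), mouse (533,335), earbud case (597,292). Trays: earbud (337,334), phone (396,297), mouse (452,275), clicker (511,250). The eraser is at (281,389) and the stapler at (368,246). The side view shows the same layout. I'll cast coarse rays from both views.

```bash
cat > h.py <<'E'
from rig import manip
import cv2,numpy as np
np.set_printoptions(precision=4,suppress=True)
F=np.diag([1.,-1,-1])
def rays(p,uv):
    "camera centre and world ray directions of pixels"
    uv=np.atleast_2d(np.asarray(uv,float)); E=np.array(p['extrinsics']); K=np.array(p['camera_matrix'])
    d=np.c_[uv,np.ones(len(uv))]@np.linalg.inv(K).T@F@E[:3,:3]
    return -E[:3,:3].T@E[:3,3],d
def onplane(p,uv,z):
    c,d=rays(p,uv); return c+d*((z-c[2])/d[:,2])[:,None]
def project(p,X):
    E=np.array(p['extrinsics']);q=(np.atleast_2d(X)@E[:3,:3].T+E[:3,3])@F@np.array(p['camera_matrix']).T
    return q[:,:2]/q[:,2:]
def meet(rs):
    "least-squares crossing point of rays (c,d); returns point, rms miss"
    A=np.zeros((3,3));b=np.zeros(3);P=[]
    for c,d in rs:
        d=d/np.linalg.norm(d);M=np.eye(3)-np.outer(d,d);A+=M;b+=M@c;P.append((M,c))
    x=np.linalg.solve(A,b);return x,np.sqrt(np.mean([np.sum((M@(x-c))**2) for M,c in P]))
E
python3 - <<'E'
from h import *
A=manip.camera_params('scene');B=manip.camera_params('side')
for n,a,b,z in [('clicker',(385,408),(280,296),.009),('phone',(458,366),(300,333),.012),('mouse',(533,335),(310,383),.02),('ear',(597,292),(355,460),.013),('eart',(337,334),(381,288),.01),('phonet',(396,297),(420,321),.01),('mouset',(452,275),(449,362),.01),('clickt',(511,250),(493,422),.01),('eraser',(281,389),(331,265),.006),('stapler',(368,246),(517,312),.02)]:
    a=np.array(a)*.64;b=np.array(b)*.64
    ra=rays(A,a);rb=rays(B,b)
    print(n,onplane(A,a,z)[0,:2],onplane(B,b,z)[0,:2],meet([(ra[0],ra[1][0]),(rb[0],rb[1][0])]))
p=manip.camera_params('wrist');print(rays(p,[[256,189],[0,0],[512,0],[512,384],[0,384]]),manip.read_state()['eef_pos'])
E
```

```text
clicker [0.3902 0.2812] [0.392  0.2788] (array([0.3917, 0.2807, 0.0077]), np.float64(0.00017211221702028142))
phone [0.4156 0.1679] [0.4207 0.1631] (array([0.4199, 0.1661, 0.0091]), np.float64(0.000927982849420341))
mouse [0.4178 0.0528] [0.4297 0.0368] (array([0.4286, 0.0455, 0.0117]), np.float64(0.0012183574985833963))
ear [ 0.4705 -0.0986] [ 0.4727 -0.0971] (array([ 0.4717, -0.0984,  0.0133]), np.float64(0.0011908090154501348))
eart [0.5546 0.2774] [0.5595 0.2728] (array([0.5595, 0.2762, 0.0072]), np.float64(0.000788805446563125))
phonet [0.6012 0.1661] [0.6034 0.1656] (array([0.6031, 0.1656, 0.0094]), np.float64(0.000611260585411236))
mouset [0.6176 0.0621] [0.6221 0.06  ] (array([0.6216, 0.0606, 0.0085]), np.float64(0.0011052739766479465))
clickt [ 0.6419 -0.0629] [ 0.6456 -0.063 ] (array([ 0.6446, -0.0638,  0.0096]), np.float64(0.001250803397840781))
eraser [0.4838 0.379 ] [0.4837 0.3748] (array([0.4843, 0.3785, 0.0046]), np.float64(0.0007544203681891085))
stapler [0.7492 0.1461] [0.7517 0.1491] (array([0.75  , 0.1464, 0.0208]), np.float64(0.0011489661459200334))
(array([0.1569, 0.6346, 0.3725]), array([[ 0.2791, -0.1054, -0.9545],
       [-0.5831, -0.6905, -1.1417],
       [ 0.0186,  0.9031, -1.1437],
       [ 1.1591,  0.4729, -0.7612],
       [ 0.5575, -1.1207, -0.7592]])) [0.2287 0.6079 0.2024]
```

Call:
inch_along(ticks=[[1, -0.332, -0.313, -0.13, -0.36], [1, -0.332, -0.313, -0.13, -0.36], [1, -0.332, -0.313, -0.13, -0.36], [1, -0.332, -0.313, -0.13, -0.36], [1, -0.332, -0.313, -0.13, -0.36], [1, -0.332, -0.313, -0.13, -0.36], [1, -0.332, -0.313, -0.13, -0.36], [1, -0.332, -0.313, -0.13, -0.36], [1, -0.332, -0.313, -0.13, -0.36], [1, -0.332, -0.313, -0.13, -0.36]])

```text
time: 1.4
eef_pos: [0.4288, 0.1992, 0.3328]
orientation: [-0.001, 1.0, 0.0, -0.0]
ft_force: [0.3, 0.6, -0.5]
opening: 1.0
finger_force: 0.0
```

```bash
cat > snap.py <<'E'
import sys,json
from h import *
p=manip.camera_params('wrist');im=manip.read_camera('wrist');s=manip.read_state()
n=sys.argv[1];cv2.imwrite(f'pics/{n}.png',im)
json.dump({k:np.array(v).tolist() for k,v in p.items()},open(f'pics/{n}.json','w'))
print(s['time'],s['eef_pos'],s['orientation'],np.abs(s['joint_vel']).max(),np.array(s['joint_pos']))
E
python3 snap.py w1
```

```text
1.45 [0.4286 0.1996 0.3327] [-0.0011  1.     -0.0001 -0.0005] 0.01101441850558015 [-0.6603  0.0394  0.1597  1.8601 -0.007   1.2436  1.0745]
```

Call:
inch_along(ticks=[[1, 0, -0.2, 0, 0], [1, 0, -0.2, 0, 0], [1, 0, -0.2, 0, 0], [1, 0, -0.2, 0, 0], [1, 0, -0.2, 0, 0]])

```text
time: 2.08
eef_pos: [0.4293, -0.0006, 0.333]
orientation: [-0.0, 1.0, 0.0, -0.0]
ft_force: [0.1, 1.4, -0.0]
opening: 1.0
finger_force: 0.0
```

```bash
python3 snap.py w2
```

```text
2.125 [0.4294 0.0003 0.3329] [-0.0013  1.      0.0001 -0.0002] 0.015349942296322753 [-0.454  -0.0618  0.3617  1.9546  0.0227  1.2453  1.4732]
```

View pics/w1.png

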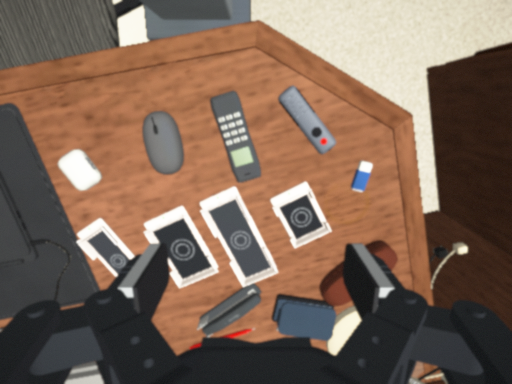

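View pics/w2.png

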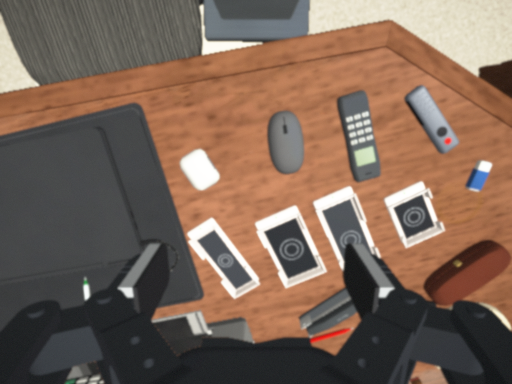

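w1: case (80,170), mouse (163,142), phone (236,136), clicker (307,120). Trays: earbud (302,214), phone (239,237), mouse (182,247), with the clicker tray partly hidden. w2: case (200,170), mouse (286,142), phone (360,135), clicker (433,119). Trays: clicker (224,258), mouse (291,247), phone (347,230, partly hidden), earbud (415,214).

```bash
cat > seg.py <<'E'
from h import *
import json
from scipy.optimize import brentq
def load(n): return cv2.imread(f'pics/{n}.png'),{k:np.array(v) for k,v in json.load(open(f'pics/{n}.json')).items()}
def blob(im,seed,kind):
    h,s,v=cv2.split(cv2.cvtColor(cv2.resize(im,None,fx=4,fy=4,interpolation=cv2.INTER_CUBIC),cv2.COLOR_BGR2HSV))
    m={'any':(s<95),'mat':(v<115)&(s<95),'lip':(v>150)&(s<95)}[kind]
    m=cv2.morphologyEx(m.astype(np.uint8),cv2.MORPH_OPEN,np.ones((5,5)))
    if kind=='any': m=cv2.morphologyEx(m,cv2.MORPH_CLOSE,np.ones((15,15)))
    cs,_=cv2.findContours(m,cv2.RETR_EXTERNAL,cv2.CHAIN_APPROX_NONE)
    s4=np.array(seed)*4.+1.5
    c=max((c for c in cs if cv2.contourArea(c)>800),key=lambda c:cv2.pointPolygonTest(c,tuple(map(float,s4)),True))
    return (c[:,0,:].astype(float)-1.5)/4
def rect(p,c,z):
    X=onplane(p,c,z)[:,:2]; (cx,cy),(w,h),a=cv2.minAreaRect((X*1000).astype(np.float32))
    if w<h: w,h,a=h,w,a+90
    a=(np.radians(a)+np.pi/2)%np.pi-np.pi/2
    return np.array([cx/1000,cy/1000]),w,h,a
E
python3 - <<'E'
from seg import *
L=[load('w1'),load('w2')]
S=dict(ear=[(80,170),(200,170),'any'],mouse=[(163,142),(286,142),'any'],phone=[(236,136),(360,135),'any'],clicker=[(307,120),(433,119),'any'],
 earT=[(302,228),(415,228),'mat'],phoneT=[(250,258),(340,210),'mat'],mouseT=[(190,265),(300,265),'mat'],clickT=[(100,240),(210,240),'mat'])
for n,(a,b,k) in S.items():
    r=[]
    cs=[blob(L[i][0],(a,b)[i],k) for i in (0,1)]
    R=lambda z:[rect(L[i][1],cs[i],z) for i in (0,1)]
    f=lambda z:R(z)[0][0][1]-R(z)[1][0][1]
    try: z=brentq(f,-.03,.08)
    except ValueError: z=.008
    zz=z if k=='any' else .008
    print(n,'z %.4f'%z,[np.r_[q[0],q[1:]] for q in R(zz)])
E
```

```text
ear z 0.0147 [array([ 0.4707, -0.0953, 67.2792, 56.1418,  0.5417]), array([ 0.4715, -0.0953, 67.7103, 52.5787,  0.5448])]
mouse z 0.0141 [array([  0.4265,   0.048 , 103.088 ,  61.3413,   0.126 ]), array([  0.4265,   0.048 , 103.2156,  57.3003,   0.1604])]
phone z 0.0122 [array([  0.4187,   0.1676, 145.5903,  47.7262,   0.2931]), array([  0.419 ,   0.1676, 146.4711,  49.226 ,   0.3013])]
clicker z 0.0108 [array([  0.3909,   0.2818, 121.3817,  35.1736,   0.7029]), array([  0.391 ,   0.2818, 122.7581,  36.3401,   0.694 ])]
earT z 0.0085 [array([ 0.5582,  0.2794, 66.9975, 50.6059,  0.4901]), array([ 0.5585,  0.2796, 66.2156, 50.4557,  0.4895])]
phoneT z 0.0080 [array([  0.603 ,   0.1706, 146.8354,  49.9072,   0.4409]), array([   0.656 ,   -0.001 , 1107.3323,  583.3545,    1.5697])]
mouseT z 0.0080 [array([   0.6551,    0.1987, 1106.5712,  582.9125,    1.5703]), array([  0.6226,   0.0643, 106.3127,  60.081 ,   0.4406])]
clickT z 0.0080 [array([   0.6551,    0.1987, 1106.5712,  582.9125,    1.5703]), array([ 0.6197, -0.0754, 58.9461, 35.504 ,  0.5813])]
```

Call:
inch_along(ticks=[[1, 0, -0.13, 0, 0], [1, 0, -0.13, 0, 0], [1, 0, -0.13, 0, 0], [1, 0, -0.13, 0, 0]])

```text
time: 2.62
eef_pos: [0.43, -0.1295, 0.3329]
orientation: [-0.001, 1.0, 0.0, -0.0]
ft_force: [-1.0, 0.8, -0.7]
opening: 1.0
finger_force: 0.0
```

```bash
python3 snap.py w3
sed -i "s/if kind=='any': m=/m=/; s/>800)/>800 and cv2.contourArea(c)<90000)/" seg.py
cat > trays.py <<'E'
from seg import *
L=[load('w1'),load('w2'),load('w3')]
rough=dict(ear=(.471,-.0953,.013),mouse=(.4265,.048,.014),phone=(.4188,.1676,.012),clicker=(.391,.2818,.01),earT=(.5583,.2795,.008),phoneT=(.603,.1706,.008),mouseT=(.6226,.0643,.008),clickT=(.6446,-.0638,.008))
for n,X in rough.items():
    k='mat' if n[-1]=='T' else 'any'
    C=[(p,blob(im,project(p,X)[0],k)) for im,p in L]
    ok=[(p,c) for p,c in C if c[:,0].min()>3 and c[:,1].min()>3 and c[:,0].max()<508]
    for z in (0,.008,.016,.024):
        R=[rect(p,c,z) for p,c in ok]
        print(n,z,*[np.r_[q[0]*1000,q[1:3],q[3]*100].round(1) for q in R])
E
python3 trays.py
```

```text
2.675 [ 0.43   -0.129   0.3328] [-0.002   1.      0.0002 -0.0004] 0.0068814954858281464 [-0.319  -0.0314  0.5321  1.9259  0.0167  1.2437  1.7823]
ear 0 [ 474.3 -104.1   69.3   57.8   54.2] [475.1 -98.1  69.7  54.2  54.5] [475.2 -94.1  70.3  53.7  54.2]
ear 0.008 [472.3 -99.3  68.2  56.9  54.2] [473.1 -96.5  68.6  53.3  54.5] [473.2 -94.7  69.2  52.8  54.2]
ear 0.016 [470.4 -94.4  67.1  56.   54.2] [471.2 -95.   67.5  52.4  54.5] [471.3 -95.3  68.1  52.   54.2]
ear 0.024 [468.4 -89.6  66.   55.1  54.2] [469.2 -93.5  66.4  51.6  54.5] [469.3 -95.8  67.   51.1  54.2]
mouse 0 [428.6  43.6 106.1  63.1  12.6] [428.7  49.4 106.2  59.   16. ] [428.7  52.7 106.4  63.1  12.8]
mouse 0.008 [427.4  46.1 104.4  62.1  12.6] [427.5  48.6 104.5  58.   16. ] [427.5  49.8 104.7  62.1  12.8]
mouse 0.016 [426.2  48.6 102.7  61.1  12.6] [426.3  47.8 102.8  57.1  16. ] [426.3  46.9 103.   61.1  12.8]
mouse 0.024 [425.   51.  101.   60.1  12.6] [425.1  47.  101.1  56.1
[... 1795 characters left out ...]
106.3  60.1  44.1] [603.5 170.8 146.2  49.9  44.2]
mouseT 0.016 [598.9 171.1 144.5  49.1  44.1] [618.2  63.3 104.6  59.1  44.1] [599.5 165.9 143.8  49.1  44.2]
mouseT 0.024 [594.9 171.5 142.1  48.3  44.1] [613.8  62.2 102.9  58.1  44.1] [595.4 161.  141.5  48.3  44.2]
clickT 0 [428.5  43.7 104.1  61.3  13.9] [624.  -76.6  59.9  36.1  58.1] [650.7 -57.1 123.5  36.2  58.6]
clickT 0.008 [427.3  46.1 102.4  60.3  13.9] [619.7 -75.4  58.9  35.5  58.1] [646.  -58.3 121.6  35.6  58.6]
clickT 0.016 [426.1  48.6 100.8  59.3  13.9] [615.4 -74.2  58.   34.9  58.1] [641.3 -59.4 119.6  35.   58.6]
clickT 0.024 [424.9  51.1  99.1  58.4  13.9] [611.1 -73.   57.   34.4  58.1] [636.5 -60.6 117.6  34.5  58.6]
```

View pics/w3.png

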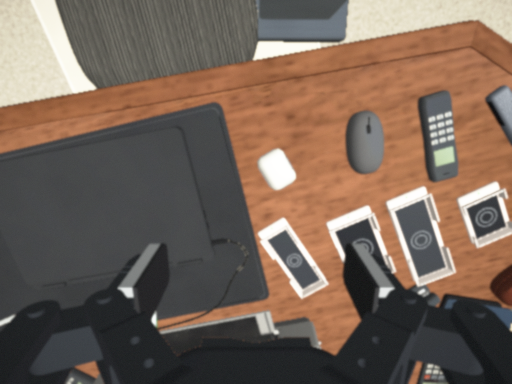

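w3 shows the case (277,169), clicker tray (293,257), mouse tray (360,240), phone tray (420,237) and earbud tray (486,214). Mat heights cross at about 8 mm and things at about half their height, so I'll pick the earbud case first.

Call:
inch_along(ticks=[[1, -0.0412, 0.0348, 0.22, -0.543], [1, -0.0412, 0.0348, 0.22, -0.543], [1, -0.0412, 0.0348, 0.22, -0.543], [1, -0.0412, 0.0348, 0.22, -0.543], [1, -0.0412, 0.0348, 0.28, -0.543], [1, -0.0412, 0.0348, 0.315, -0.543], [1, -0.0412, 0.0348, 0.33, -0.543], [1, -0.0412, 0.0348, 0.33, -0.543], [1, -0.0412, 0.0348, 0.33, -0.543]], clamp_n=35)

```text
time: 3.8
eef_pos: [0.4719, -0.0963, 0.0044]
orientation: [-0.269, 0.963, -0.0, 0.001]
ft_force: [0.7, -0.1, -0.7]
opening: 1.002
finger_force: 0.0
```

Call:
inch_along(ticks=[[0, 0, 0, 0, 0], [0, 0, 0, 0, 0], [0, 0, 0, 0, 0], [0, 0, 0, 0, 0], [0, 0, 0, 0, 0], [0, 0, 0, 0, 0]], clamp_n=35)

```text
time: 4.55
eef_pos: [0.4706, -0.0967, 0.0031]
orientation: [-0.268, 0.963, 0.0, -0.0]
ft_force: [0.0, 0.2, -0.6]
opening: 0.0
finger_force: 0.0
```

```bash
python3 - <<'E'
from h import *
cv2.imwrite('pics/c1.png',manip.read_camera('wrist')[150:384,100:420])
s=manip.read_state();print(s['eef_pos'],s['opening'],s['finger_force'],s['ft_force'])
E
```

```text
[ 0.4706 -0.0967  0.0031] -6.0394384705106595e-05 0.0 [-0.1043 -0.6197  0.6244]
```

View pics/c1.png

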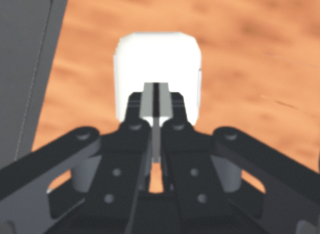

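The fingers shut on nothing. The case lies ahead of them at full-frame (258,225), towards the camera, so I'll lift off and measure why.

```bash
python3 - <<'E'
from h import *
s=manip.read_state();p=manip.camera_params('wrist')
print(project(p,s['eef_pos']),project(p,[.4712,-.0952,.026]), project(p,[.4712,-.0952,0]))
uv=[(258,183),(215,235),(300,235)]
print(onplane(p,uv,.013))
E
```

```text
[[256.1308 225.8961]] [[258.0007 245.5074]] [[257.6914 225.7261]]
[[ 0.444  -0.1115  0.013 ]
 [ 0.4842 -0.1167  0.013 ]
 [ 0.4585 -0.074   0.013 ]]
```

Call:
inch_along(ticks=[[1, 0, 0, -0.06, 0], [1, 0, 0, -0.16, 0], [1, 0, 0, -0.2, 0], [1, 0, 0, -0.25, 0], [1, 0, 0, -0.25, 0], [1, 0, 0, -0.25, 0]])

```text
time: 5.35
eef_pos: [0.4702, -0.0964, 0.2529]
orientation: [-0.268, 0.963, 0.0, -0.0]
ft_force: [-0.6, 0.2, -0.4]
opening: 0.998
finger_force: 0.0
```

```bash
python3 snap.py w4
python3 - <<'E'
from seg import *
im,p=load('w4')
print(project(p,[.4712,-.0952,.013]))
c=blob(im,project(p,[.455,-.105,.013])[0],'lip')
for z in (.008,.015): print(rect(p,c,z))
E
```

```text
5.4 [ 0.4697 -0.0964  0.252 ] [-0.2683  0.9633  0.0004 -0.001 ] 0.02176826256460488 [-0.3804  0.1187  0.5633  1.9796 -0.0722  1.0648  2.329 ]
[[256.1592 154.5938]]
(array([ 0.4723, -0.0945]), 68.27670288085938, 52.518463134765625, np.float64(0.5480712619348234))
(array([ 0.4712, -0.0953]), 67.12508392333984, 51.63261795043945, np.float64(0.5480717612775274))
```

View pics/w4.png

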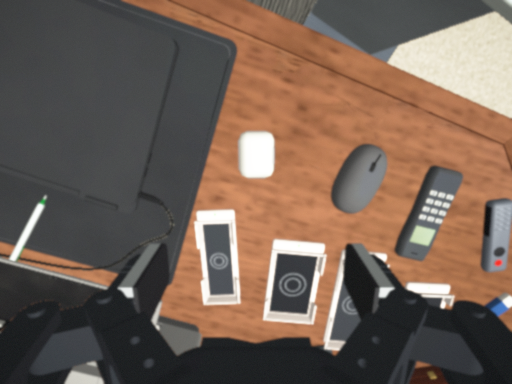

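The case hasn't moved: it is still at (0.4715, -0.095). So the shut fingers must have stood higher than the TCP reading says. I'll check the fingertips with the fixed cameras.

Call:
inch_along(ticks=[[0, 0, 0, 0, 0], [0, 0, 0, 0.1, 0], [0, 0, 0, 0.15, 0], [0, 0, 0, 0.15, 0], [0, 0, 0, 0.15, 0], [0, 0, 0, 0.15, 0]])

```text
time: 6.15
eef_pos: [0.4711, -0.0971, 0.1037]
orientation: [-0.268, 0.963, -0.0, 0.0]
ft_force: [-0.6, 0.3, 0.6]
opening: 0.001
finger_force: 0.0
```

```bash
python3 - <<'E'
from h import *
s=manip.read_state();print(s['eef_pos'],s['opening'])
o=[]
for n in('scene','side'):
    im=manip.read_camera(n);p=manip.camera_params(n);cv2.imwrite(f'pics/{n}5.png',im);u=project(p,s['eef_pos'])[0];print(n,u)
    x,y=(int(round(v)) for v in u); c=im[y-60:y+40,x-50:x+50]; print(x-50,y-60); o.append(cv2.resize(c,None,fx=4,fy=4,interpolation=cv2.INTER_CUBIC))
cv2.imwrite('pics/t5.png',np.hstack(o))
E
```

```text
[ 0.4711 -0.0971  0.1037] 0.0009096714914270713
scene [386.8324 151.7356]
337 92
side [223.9565 255.8947]
174 196
```

View pics/t5.png

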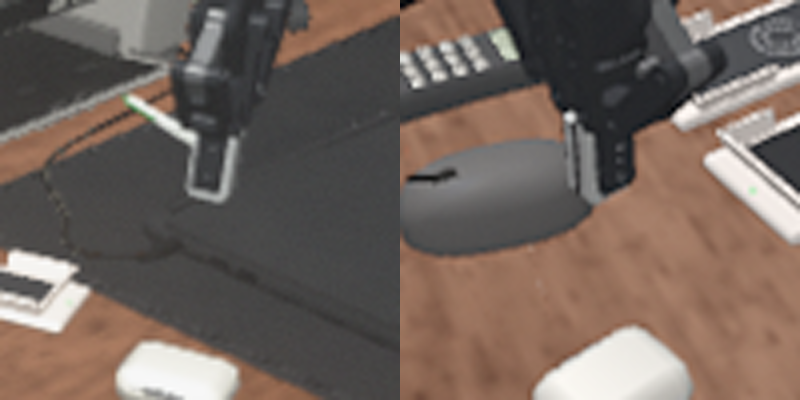

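Seen tips: scene (389.5,141.5), side (223.5,246.7). Both are about 10 px above the projected TCP. I'll triangulate them.

```bash
python3 - <<'E'
from h import *
r=[]
for n,u in(('scene',(389.5,141.5)),('side',(223.5,246.7))):
    c,d=rays(manip.camera_params(n),u);r.append((c,d[0]))
print(meet(r),manip.read_state()['eef_pos'])
E
```

```text
(array([ 0.4714, -0.1009,  0.127 ]), np.float64(0.0004982334968964034)) [ 0.4717 -0.0969  0.1044]
```

The fingertips really end about 23 mm short of the reported TCP, so every height has to allow for that. I'll go down again to a reported z of about -0.021 and watch the force.

Call:
inch_along(ticks=[[1, 0, 0.001, 0, 0], [1, 0, 0.001, 0, 0], [1, 0, 0.001, 0.03, 0], [1, 0, 0.001, 0.08, 0], [1, 0, 0.001, 0.11, 0], [1, 0, 0.001, 0.12, 0], [1, 0, 0.001, 0.124, 0], [1, 0, 0.001, 0.124, 0]], clamp_n=35)

```text
time: 7.25
eef_pos: [0.471, -0.096, -0.02]
orientation: [-0.268, 0.963, -0.0, 0.001]
ft_force: [0.3, -0.4, -1.1]
opening: 0.999
finger_force: 0.0
```

Call:
inch_along(ticks=[[0, 0, 0, 0, 0], [0, 0, 0, 0, 0], [0, 0, 0, 0, 0], [0, 0, 0, 0, 0], [0, 0, 0, 0, 0]], clamp_n=35)

```text
time: 7.88
eef_pos: [0.4707, -0.0958, -0.02]
orientation: [-0.268, 0.963, -0.0, 0.001]
ft_force: [-1.4, 0.2, 6.7]
opening: 0.554
finger_force: 35.8
```

```bash
python3 - <<'E'
from h import *
cv2.imwrite('pics/c2.png',manip.read_camera('wrist')[150:384,100:420])
E
```

```text
(no output)
```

View pics/c2.png

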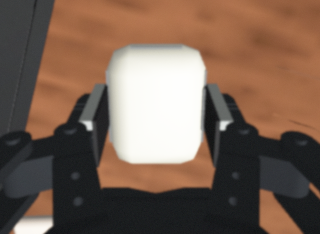

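Gripped: opening 0.554, about 47 mm, and the case sits between the pads at crop (156,104). Lifting and carrying it to the earbud tray.

Call:
inch_along(ticks=[[0, 0, 0, -0.03, 0], [0, 0, 0, -0.09, 0], [0, 0, 0, -0.12, 0], [0, -0.268, 0.276, -0.12, 0.054], [0, -0.268, 0.276, -0.12, 0.054], [0, -0.268, 0.276, -0.12, 0.054], [0, -0.268, 0.276, -0.12, 0.054], [0, -0.268, 0.276, -0.12, 0.054], [0, -0.268, 0.276, -0.12, 0.054], [0, -0.268, 0.276, -0.12, 0.054]])

```text
time: 9.18
eef_pos: [0.556, 0.2852, 0.0987]
orientation: [-0.246, 0.969, 0.001, 0.0]
ft_force: [-0.4, -0.9, -1.6]
opening: 0.554
finger_force: 37.0
```

Call:
inch_along(ticks=[[0, 0, 0, 0, 0], [0, 0, 0, 0, 0]])

```text
time: 9.43
eef_pos: [0.557, 0.2765, 0.0992]
orientation: [-0.241, 0.971, -0.001, -0.0]
ft_force: [-0.3, -0.3, -0.7]
opening: 0.55
finger_force: 37.0
```

```bash
python3 snap.py w5; python3 - <<'E'
from seg import *
im,p=load('w5')
c=blob(im,(256,230),'lip')
print(c.min(0),c.max(0),rect(p,c,.1+.013))
c=im[100:384,80:440];cv2.imwrite('pics/c5.png',cv2.resize(c,None,fx=2,fy=2))
E
```

```text
9.475 [0.557  0.2766 0.0993] [-0.2407  0.9706 -0.0004 -0.0002] 0.005441936192838379 [-0.8521  0.5674  0.4574  1.7794 -0.3154  0.8683  1.8061]
[370.375 179.875] [384.875 193.125] (array([0.4998, 0.321 ]), 11.25459098815918, 2.319965362548828, np.float64(1.3098203884047996))
```

View pics/c5.png

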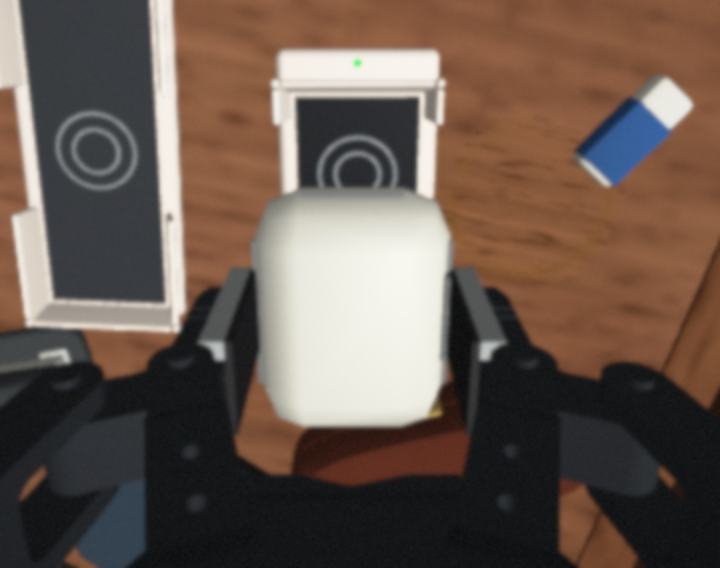

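The case is held level, and the tray ring is visible at full-frame (258.5,186). I'll check the ring position against the target.

```bash
python3 - <<'E'
from seg import *
im,p=load('w5');print(onplane(p,[(258.5,186)],.008))
m=cv2.cvtColor(im,cv2.COLOR_BGR2GRAY)[100:220,200:330];
# mat's long edges at rows 155 and 185
for r in (152,165,180): print(r,[200+i for i in np.where(im[r,200:330].max(1)<115)[0][[0,-1]]],onplane(p,[(200+np.where(im[r,200:330].max(1)<115)[0][[0,-1]].mean(),r)],.008))
E
```

```text
[[0.5575 0.2793 0.008 ]]
152 [np.int64(228), np.int64(288)] [[0.5302 0.2643 0.008 ]]
165 [np.int64(229), np.int64(315)] [[0.5346 0.2807 0.008 ]]
180 [np.int64(229), np.int64(287)] [[0.5527 0.2762 0.008 ]]
```

Call:
inch_along(ticks=[[0, -0.0015, 0.0018, 0.03, 0], [0, -0.0015, 0.0018, 0.06, 0], [0, -0.0015, 0.0018, 0.085, 0], [0, -0.0015, 0.0018, 0.1, 0], [0, -0.0015, 0.0018, 0.106, 0], [0, -0.0015, 0.0018, 0.109, 0], [0, -0.0015, 0.0018, 0.111, 0], [0, -0.0015, 0.0018, 0.111, 0]])

```text
time: 10.48
eef_pos: [0.5577, 0.2815, -0.0113]
orientation: [-0.242, 0.97, 0.0, 0.0]
ft_force: [0.2, -0.3, -0.5]
opening: 0.554
finger_force: 37.0
```

Call:
inch_along(ticks=[[0.72, 0, 0, 0, 0], [0.72, 0, 0, 0, 0], [0.72, 0, 0, 0, 0]])

```text
time: 10.85
eef_pos: [0.5575, 0.2813, -0.0116]
orientation: [-0.242, 0.97, 0.0, 0.0]
ft_force: [0.9, 0.4, -0.6]
opening: 0.723
finger_force: 0.0
```

Call:
inch_along(ticks=[[0.72, 0, 0, -0.03, 0], [0.72, 0, 0, -0.08, 0], [0.72, 0, 0, -0.12, 0], [0.72, 0.03, 0, -0.16, 0], [0.72, 0.03, 0, -0.16, 0], [0.72, 0.03, 0, -0.16, 0]])

```text
time: 11.6
eef_pos: [0.5307, 0.2675, 0.148]
orientation: [-0.242, 0.97, 0.0, 0.0]
ft_force: [0.3, 0.2, 0.2]
opening: 0.72
finger_force: 0.0
```

```bash
python3 snap.py w6; python3 - <<'E'
from seg import *
im,p=load('w6');cv2.imwrite('pics/c6.png',im[60:330,100:420])
print(project(p,[.5578,.2794,.034]))
E
```

```text
11.65 [0.5306 0.2673 0.1473] [-0.2423  0.9702 -0.0002 -0.0005] 0.018001577993428 [-0.9002  0.4629  0.4932  1.8193 -0.2675  0.9267  1.7717]
[[253.7783 205.7484]]
```

View pics/c6.png

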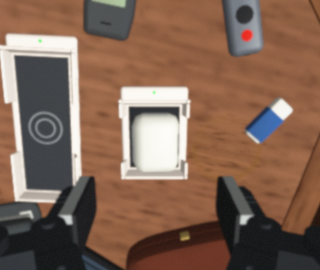

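The case sits in its tray at crop (155,143), against an expected (154,146). Next is the phone.

Call:
inch_along(ticks=[[1, 0.1458, -0.0358, 0, 0.1915], [1, 0.1458, -0.0358, 0.03, 0.1915], [1, 0.1458, -0.0358, 0.06, 0.1915], [1, 0.1458, -0.0358, 0.1, 0.1915], [1, 0.1458, -0.0358, 0.13, 0.1915], [1, 0.1458, -0.0358, 0.155, 0.1915], [1, 0.1458, -0.0358, 0.165, 0.1915], [1, 0.1458, -0.0358, 0.168, 0.1915], [1, 0.1458, -0.0358, 0.168, 0.1915]], clamp_n=45)

```text
time: 12.78
eef_pos: [0.4194, 0.1671, -0.0196]
orientation: [-0.148, 0.989, 0.0, 0.0]
ft_force: [0.3, 0.2, -0.5]
opening: 0.999
finger_force: 0.0
```

Call:
inch_along(ticks=[[0, 0, 0, 0, 0], [0, 0, 0, 0, 0], [0, 0, 0, 0, 0], [0, 0, 0, 0, 0]], clamp_n=45)

```text
time: 13.28
eef_pos: [0.4193, 0.1674, -0.0189]
orientation: [-0.148, 0.989, 0.001, 0.0]
ft_force: [-1.1, -0.6, 9.0]
opening: 0.528
finger_force: 44.7
```

Call:
inch_along(ticks=[[0, 0, 0, 0, 0], [0, 0, 0, -0.03, 0], [0, 0, 0, -0.08, 0], [0, 0, 0, -0.12, 0], [0, 0, 0, -0.12, 0], [0, 0, 0, -0.12, 0]])

```text
time: 14.02
eef_pos: [0.4183, 0.1672, 0.0998]
orientation: [-0.149, 0.989, 0.0, -0.0]
ft_force: [-1.2, 0.4, -0.8]
opening: 0.526
finger_force: 47.5
```

```bash
python3 snap.py w7; python3 - <<'E'
from seg import *
im,p=load('w7');s=manip.read_state()
c=im[80:384,80:440];cv2.imwrite('pics/c7.png',cv2.resize(c,None,fx=1.5,fy=1.5))
print(s['finger_force'],project(p,np.array(s['eef_pos'])+[0,0,.035]))
E
```

```text
14.075 [0.418  0.1669 0.0993] [-0.1485  0.9889 -0.0002 -0.0009] 0.01717352164963517 [-0.9527  0.316   0.5833  2.1918 -0.2678  0.7031  1.683 ]
47.45933015830815 [[256.0493 253.5125]]
```

View pics/c7.png

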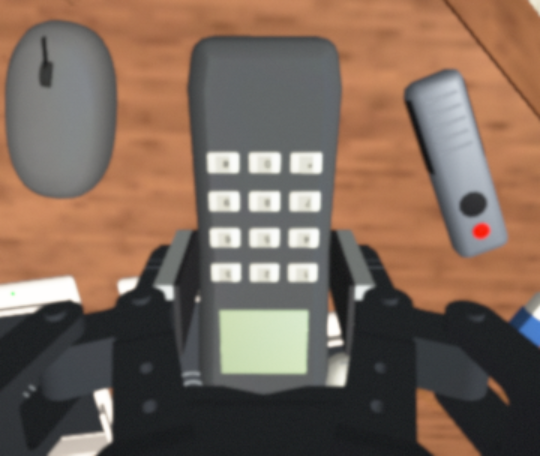

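The phone is held, with pads at crop rows 230–380. Carrying it to the phone tray.

Call:
inch_along(ticks=[[0, -0.178, -0.051, 0, -0.1435], [0, -0.178, -0.051, 0, -0.1435], [0, -0.178, -0.051, 0, -0.1435], [0, -0.178, -0.051, 0, -0.1435], [0, -0.178, -0.051, 0, -0.1435], [0, -0.178, -0.051, 0, -0.1435], [0, -0.178, -0.051, 0, -0.1435]])

```text
time: 14.95
eef_pos: [0.6032, 0.1709, 0.1002]
orientation: [-0.219, 0.976, 0.0, -0.0]
ft_force: [-0.5, -0.6, -1.0]
opening: 0.524
finger_force: 47.5
```

```bash
python3 snap.py w8
```

```text
15.0 [0.6035 0.1709 0.1004] [-0.2191  0.9757  0.0003  0.    ] 0.007647951736819066 [-0.7074  0.5849  0.5186  1.7686 -0.3624  0.8842  1.9852]
```

Call:
inch_along(ticks=[[0, 0, 0, 0.03, 0], [0, 0, 0, 0.06, 0], [0, 0, 0, 0.085, 0], [0, 0, 0, 0.1, 0], [0, 0, 0, 0.106, 0], [0, 0, 0, 0.109, 0], [0, 0, 0, 0.111, 0], [0, 0, 0, 0.111, 0]])

```text
time: 16.0
eef_pos: [0.6045, 0.1706, -0.0103]
orientation: [-0.219, 0.976, 0.0, 0.0]
ft_force: [-0.2, -0.0, -1.4]
opening: 0.524
finger_force: 47.4
```

Call:
inch_along(ticks=[[0.72, 0, 0, 0, 0], [0.72, 0, 0, 0, 0], [0.72, 0, 0, 0, 0]])

```text
time: 16.38
eef_pos: [0.6044, 0.1706, -0.0106]
orientation: [-0.219, 0.976, 0.0, 0.0]
ft_force: [0.1, -1.3, 0.1]
opening: 0.72
finger_force: 0.0
```

Call:
inch_along(ticks=[[0.72, 0, 0, -0.03, 0], [0.72, 0, 0, -0.08, 0], [0.72, 0, 0, -0.12, 0], [0.72, 0.03, 0, -0.17, 0], [0.72, 0.05, 0, -0.18, 0], [0.72, 0.05, 0, -0.18, 0]])

```text
time: 17.12
eef_pos: [0.5588, 0.149, 0.1706]
orientation: [-0.218, 0.976, 0.001, 0.001]
ft_force: [0.9, -0.6, -0.2]
opening: 0.722
finger_force: 0.0
```

```bash
python3 snap.py w9; python3 - <<'E'
from seg import *
im,p=load('w9');cv2.imwrite('pics/c9.png',im[60:330,100:420])
print(project(p,[.6032,.1707,.031]))
E
```

```text
17.175 [0.5591 0.1495 0.1696] [-0.2188  0.9758  0.0005  0.0006] 0.03945549669883005 [-0.7707  0.419   0.581   1.8451 -0.2777  0.9574  1.9439]
[[256.5505 214.2188]]
```

View pics/c9.png

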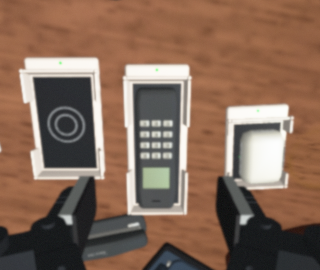

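The phone is in its tray: crop (156,147), between lips at x 125–188. Next is the mouse.

Call:
inch_along(ticks=[[1, 0.1631, -0.035, 0, 0.291], [1, 0.1631, -0.035, 0.03, 0.291], [1, 0.1631, -0.035, 0.06, 0.291], [1, 0.1631, -0.035, 0.1, 0.291], [1, 0.1631, -0.035, 0.14, 0.291], [1, 0.1631, -0.035, 0.17, 0.291], [1, 0.1631, -0.035, 0.185, 0.291], [1, 0.1631, -0.035, 0.1905, 0.291], [1, 0.1631, -0.035, 0.1905, 0.291]], clamp_n=35)

```text
time: 18.3
eef_pos: [0.4269, 0.0478, -0.0211]
orientation: [-0.075, 0.997, -0.0, 0.0]
ft_force: [-0.8, 1.4, -0.3]
opening: 0.999
finger_force: 0.0
```

Call:
inch_along(ticks=[[0, 0, 0, 0, 0], [0, 0, 0, 0, 0], [0, 0, 0, 0, 0], [0, 0, 0, 0, 0]], clamp_n=35)

```text
time: 18.8
eef_pos: [0.4272, 0.0482, -0.0201]
orientation: [-0.075, 0.997, 0.0, 0.001]
ft_force: [-1.0, -0.9, 9.9]
opening: 0.641
finger_force: 35.0
```

Call:
inch_along(ticks=[[0, 0, 0, 0, 0], [0, 0, 0, -0.03, 0], [0, 0, 0, -0.08, 0], [0, 0, 0, -0.12, 0], [0, 0, 0, -0.12, 0], [0, 0, 0, -0.12, 0]])

```text
time: 19.55
eef_pos: [0.4259, 0.0484, 0.0985]
orientation: [-0.075, 0.997, 0.0, -0.0]
ft_force: [-0.2, 0.1, -1.2]
opening: 0.637
finger_force: 37.8
```

```bash
python3 snap.py w10; python3 - <<'E'
from seg import *
im,p=load('w10');s=manip.read_state()
c=im[80:384,80:440];cv2.imwrite('pics/c10.png',cv2.resize(c,None,fx=1.5,fy=1.5))
print(s['finger_force'],project(p,np.array(s['eef_pos'])+[0,0,.035]))
E
```

```text
19.6 [0.4255 0.048  0.098 ] [-0.0753  0.9972  0.     -0.0007] 0.01716001265640079 [-0.7973  0.2992  0.7046  2.246  -0.305   0.6893  1.8451]
37.82183281511607 [[256.1493 253.2987]]
```

View pics/c10.png

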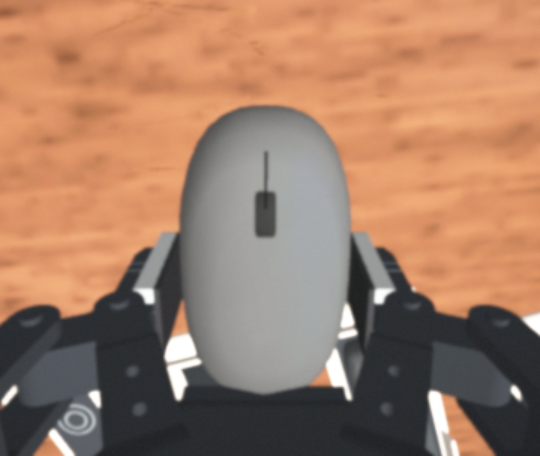

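The mouse is held square between the pads, at crop (265,250). To the mouse tray.

Call:
inch_along(ticks=[[0, -0.197, -0.0137, 0, -0.29], [0, -0.197, -0.0137, 0, -0.29], [0, -0.197, -0.0137, 0, -0.29], [0, -0.197, -0.0137, 0, -0.29], [0, -0.197, -0.0137, 0, -0.29], [0, -0.197, -0.0137, 0, -0.29], [0, -0.197, -0.0137, 0, -0.29]])

```text
time: 20.48
eef_pos: [0.6221, 0.0639, 0.0987]
orientation: [-0.218, 0.976, 0.0, -0.0]
ft_force: [0.1, -0.8, -0.7]
opening: 0.634
finger_force: 37.8
```

```bash
python3 snap.py w11; python3 - <<'E'
from seg import *
for n in('w9','w11'):
    im,p=load(n)
    for k,X in(('mouseT',(.6226,.0643,.008)),('clickT',(.646,-.0583,.008))):
        try: c=blob(im,project(p,X)[0],'mat');print(n,k,rect(p,c,.008),c.min(0),c.max(0))
        except Exception as e: print(n,k,e)
E
```

```text
20.525 [0.6224 0.064  0.0989] [-0.2183  0.9759  0.0004 -0.0001] 0.009221558118036679 [-0.5703  0.5956  0.5702  1.7756 -0.4017  0.8887  2.1904]
w9 mouseT (array([0.6225, 0.0642]), 108.18936920166016, 62.6570930480957, np.float64(0.44097566751718986)) [133.125 137.125] [195.625 227.125]
w9 clickT (array([ 0.6456, -0.0581]), 124.41524505615234, 38.63656234741211, np.float64(0.5860969745329241)) [18.875 98.375] [ 87.875 210.625]
w11 mouseT (array([0.5674, 0.2729]), 82.01142883300781, 37.94768524169922, np.float64(0.3878860172396512)) [452.125 183.375] [511.375 261.625]
w11 clickT (array([0.5674, 0.2729]), 82.01142883300781, 37.94768524169922, np.float64(0.3878860172396512)) [452.125 183.375] [511.375 261.625]
```

A second view from a different height gives the same mouse-tray and clicker-tray centres. Lowering.

Call:
inch_along(ticks=[[0, 0, 0, 0.03, 0], [0, 0, 0, 0.06, 0], [0, 0, 0, 0.085, 0], [0, 0, 0, 0.1, 0], [0, 0, 0, 0.106, 0], [0, 0, 0, 0.109, 0], [0, 0, 0, 0.1105, 0], [0, 0, 0, 0.1105, 0]])

```text
time: 21.52
eef_pos: [0.6236, 0.0638, -0.0113]
orientation: [-0.218, 0.976, 0.0, 0.0]
ft_force: [-0.3, 0.3, -0.3]
opening: 0.636
finger_force: 37.8
```

Call:
inch_along(ticks=[[0.8, 0, 0, 0, 0], [0.8, 0, 0, 0, 0], [0.8, 0, 0, 0, 0]])

```text
time: 21.9
eef_pos: [0.6234, 0.0638, -0.0116]
orientation: [-0.218, 0.976, -0.0, 0.0]
ft_force: [0.1, -0.4, -0.9]
opening: 0.801
finger_force: 0.0
```

Call:
inch_along(ticks=[[0.8, 0, 0, -0.03, 0], [0.8, 0, 0, -0.08, 0], [0.8, 0, 0, -0.12, 0], [0.8, 0.03, 0, -0.17, 0], [0.8, 0.05, 0, -0.18, 0], [0.8, 0.05, 0, -0.18, 0], [0.8, 0.05, 0, -0.18, 0]])

```text
time: 22.78
eef_pos: [0.5782, 0.0432, 0.1677]
orientation: [-0.219, 0.976, 0.0, -0.0]
ft_force: [0.1, 0.1, 1.7]
opening: 0.797
finger_force: 0.0
```

```bash
python3 snap.py w12; python3 - <<'E'
from seg import *
im,p=load('w12')
c=blob(im,project(p,[.6226,.0643,.03])[0],'any');print(c.min(0),c.max(0))
print(project(p,[.6226,.0643,.04]), project(p,[.6226,.0643,.008]))
E
```

```text
22.825 [0.5782 0.0431 0.1674] [-0.2187  0.9758 -0.0001 -0.0004] 0.009793115554243692 [-0.6256  0.4361  0.6389  1.8452 -0.3117  0.9625  2.1611]
[404.875 186.875] [483.625 272.375]
[[256.1553 218.4859]] [[256.1043 207.7912]]
```

The picture quota is used up, so from here I check numerically. I'll re-measure the clicker from w7 and w9 and the mouse placing from w12.

```bash
python3 - <<'E'
from seg import *
for n in('w1','w6','w7','w9','w12'):
    im,p=load(n);u=project(p,(.391,.2818,.009))[0]
    try:
        c=blob(im,u,'any');print(n,u,*rect(p,c,.009),c.min(0),c.max(0))
    except Exception as e: print(n,u,e)
im,p=load('w12')
g=cv2.cvtColor(im,cv2.COLOR_BGR2HSV)
u=project(p,[.6226,.0643,.03])[0].astype(int)
print('col profile',g[u[1],u[0]-55:u[0]+56:3,2]);print('row profile',u,g[u[1]-70:u[1]+71:4,u[0],2])
E
```

```text
w1 [307.3265 120.6581] [0.391  0.2821] 121.82788848876953 35.302879333496094 0.7028976273055103 [278.125  84.875] [336.125 153.875]
w6 [338.9975  50.8195] [0.396  0.2864] 106.50004577636719 35.529815673828125 0.6945419593853868 [314.625  -0.375] [363.375 116.625]
w7 [384.9625 192.1037] [0.3914 0.2824] 123.38040161132812 35.458702087402344 0.6944767785177071 [349.125 125.375] [418.375 251.375]
w9 [441.1101  76.0381] [0.3909 0.2823] 121.12923431396484 38.10159683227539 0.6951421027370364 [418.875   9.375] [462.875 135.125]
w12 [536.6307 104.159 ] [0.5543 0.2803] 110.71438598632812 84.51532745361328 0.4861319939339781 [404.875 186.875] [483.625 272.375]
col profile [160 159 158 158 160 161 161 187 253 239  63  81  92 102 112 112 115 119
 119 120 121 122 123 125 122 121 105  98 253 254 196 174 174 171 165 164
 161]
row profile [256 214] [237 253 254 252 239  59  68  87 101  95  93 106  47  53  53 109 118 119
 120 119 120 120 120 119 118 118 114 109 185 239 159 167 173 172 165 170]
```

Call:
inch_along(ticks=[[1, 0.0672, 0.296, 0, -0.256], [1, 0.0672, 0.296, 0, -0.256], [1, 0.0672, 0.296, 0, -0.256], [1, 0.0672, 0.296, 0, -0.256], [1, 0.0672, 0.296, 0, -0.256], [1, 0.0672, 0.296, 0.05, -0.256], [1, 0.0672, 0.296, 0.1, -0.256], [1, 0.0672, 0.296, 0.13, -0.256], [1, 0.0672, 0.296, 0.13, -0.256]], clamp_n=35)

```text
time: 23.95
eef_pos: [0.3897, 0.2804, 0.0356]
orientation: [-0.341, 0.94, -0.002, -0.003]
ft_force: [0.9, 0.2, -0.0]
opening: 1.004
finger_force: 0.0
```

Call:
inch_along(ticks=[[1, 0, 0, 0.03, 0], [1, 0, 0, 0.05, 0], [1, 0, 0, 0.0585, 0], [1, 0, 0, 0.0585, 0], [1, 0, 0, 0.0585, 0]])

```text
time: 24.58
eef_pos: [0.3918, 0.2822, -0.0194]
orientation: [-0.341, 0.94, 0.0, 0.001]
ft_force: [0.1, 0.8, 1.0]
opening: 0.998
finger_force: 0.0
```

Call:
inch_along(ticks=[[0, 0, 0, 0.001, 0], [0, 0, 0, 0.001, 0], [0, 0, 0, 0.001, 0], [0, 0, 0, 0.001, 0], [0, 0, 0, 0.001, 0]], clamp_n=35)

```text
time: 25.2
eef_pos: [0.3912, 0.2818, -0.0209]
orientation: [-0.341, 0.94, 0.0, 0.0]
ft_force: [-1.2, 0.6, 5.6]
opening: 0.387
finger_force: 35.1
```

Call:
inch_along(ticks=[[0, 0, 0, -0.03, 0], [0, 0, 0, -0.08, 0], [0, 0, 0, -0.12, 0], [0, 0, 0, -0.12, 0], [0, 0, 0, -0.12, 0]])

```text
time: 25.82
eef_pos: [0.3904, 0.2815, 0.0981]
orientation: [-0.341, 0.94, -0.0, -0.0]
ft_force: [-0.3, -0.3, -0.1]
opening: 0.382
finger_force: 35.4
```

```bash
python3 snap.py w13; python3 - <<'E'
from seg import *
im,p=load('w13');s=manip.read_state();X=np.array(s['eef_pos'])+[0,0,.022+.015]
h,sv,v=cv2.split(cv2.cvtColor(im,cv2.COLOR_BGR2HSV))
u=project(p,X)[0];print(u,s['finger_force'])
# red key position at held height (key at +x, known to be 20-50 mm off centre)
m=(((h<6)|(h>174))&(sv>170)&(v>130)).astype(np.uint8)
n,_,st,ct=cv2.connectedComponentsWithStats(m);
for i in range(1,n):
    if st[i,4]>10: print(st[i],ct[i],onplane(p,[ct[i]],X[2])[0]-X)
# near end of the held remote: gray column through centre
print(im[60:330:6,256].max(1), im[60:330:6,256].min(1))
E
```

```text
25.875 [0.3902 0.2811 0.0977] [-0.3412  0.94   -0.0004 -0.0009] 0.014205463833203417 [-1.1056  0.3579  0.4908  2.1195 -0.2523  0.7214  1.8173]
[255.8343 255.5528] 35.412649512290955
[247 318  19  16 237] [255.7089 325.4684] [0.0328 0.0273 0.    ]
[175 190 182 186 188 183 182 185 191 191 192 188 126 117 150 167 172 161
 171 170 161 170 169 166 168 161 170 168 156 168 169 168 169 168 167 166
 165  59  34  37  37  34 155 216 242] [ 83  91  87  89  91  88  87  86  91  90  90  87  80 103 135 152 155 145
 155 154 145 155 153 149 153 146 154 153 140 153 152 152 152 151 151 151
 148  53  31  33  33  31 139  38   0]
```

The remote is held: 33 mm wide, red key in line at +43 mm. I'll check the clearance to the printer near the clicker tray before moving.

```bash
python3 - <<'E'
from h import *
for n,pts in(('scene',[(455,215),(605,150),(450,178)]),('side',[(583,368),(597,313)])):
    p=manip.camera_params(n)
    for z in(0,.1,.15): print(n,z,onplane(p,np.array(pts)*.64,z)[:,:2].tolist())
E
```

```text
scene 0 [[0.8183385314757174, -0.05819736777701001], [0.9481432966907704, -0.5193662588526617], [0.9755897073832547, -0.1361981698661604]]
scene 0.1 [[0.6385640696565364, 0.04677572430486354], [0.744545696145898, -0.32975459090751547], [0.7669548522478742, -0.016909548413647446]]
scene 0.15 [[0.5486768387469458, 0.09926227034580037], [0.6427468958734617, -0.23494875693494222], [0.6626374246801838, 0.042734762312608976]]
side 0 [[0.8057858937097151, 0.026733806337978394], [0.8881858298739749, 0.15245779388277847]]
side 0.1 [[0.7343066435090759, -0.08579031628372358], [0.8005803174863921, 0.01532857954967215]]
side 0.15 [[0.6985670184087562, -0.14205237759457462], [0.7567775612926008, -0.05323602761688101]]
```

Call:
inch_along(ticks=[[0, 0.0218, -0.4243, 0, 0.1105], [0, 0.0218, -0.4243, 0, 0.1105], [0, 0.0218, -0.4243, 0, 0.1105], [0, 0.0218, -0.4243, 0, 0.1105], [0, 0.0218, -0.4243, 0, 0.1105], [0, 0.0218, -0.4243, 0, 0.1105]])

```text
time: 26.62
eef_pos: [0.6164, -0.0197, 0.0966]
orientation: [-0.289, 0.957, 0.0, -0.002]
ft_force: [-0.1, 1.3, -0.7]
opening: 0.384
finger_force: 35.4
```

Call:
inch_along(ticks=[[0, 0, 0, 0, 0], [0, 0, 0, 0, 0]])

```text
time: 26.88
eef_pos: [0.615, -0.0179, 0.0967]
orientation: [-0.288, 0.958, 0.001, -0.002]
ft_force: [-0.6, 0.3, -0.2]
opening: 0.387
finger_force: 35.5
```

```bash
python3 - <<'E'
from h import *
s=manip.read_state();e=np.array(s['eef_pos']);q=s['orientation'];a=-2*np.arcsin(q[0])
d=np.array([.6458,-.0582])-e[:2];c,n=np.cos(a),np.sin(a)
print(e,a,'dx',-c*d[0]-n*d[1],'dy',-n*d[0]+c*d[1],'turn',-(.586-a),'dz',e[2]+.013)
E
```

```text
[ 0.615  -0.0179  0.0967] 0.5849358631445489 dx -0.0034158023686997503 dy -0.050553141875321915 turn -0.0010641368554510366 dz 0.10971410638500557
```

Call:
inch_along(ticks=[[0, -0.0034, -0.0505, 0, 0], [0, -0.0034, -0.0505, 0, 0], [0, -0.0034, -0.0505, 0, 0], [0, -0.0034, -0.0505, 0, 0]])

```text
time: 27.38
eef_pos: [0.6465, -0.0559, 0.0982]
orientation: [-0.29, 0.957, 0.001, -0.0]
ft_force: [0.2, -0.6, -0.9]
opening: 0.387
finger_force: 35.5
```

```bash
python3 snap.py w14; python3 - <<'E'
from h import *
s=manip.read_state();e=np.array(s['eef_pos']);q=s['orientation'];a=-2*np.arcsin(q[0])
d=np.array([.6458,-.0582])-e[:2];c,n=np.cos(a),np.sin(a)
print(e,a,'dx',-c*d[0]-n*d[1],'dy',-n*d[0]+c*d[1],'turn',-(.586-a),'dz',e[2]+.013)
E
```

```text
27.425 [ 0.6466 -0.0562  0.0984] [-0.2898  0.9571  0.0006 -0.0003] 0.006111899952911155 [-0.344   0.6255  0.5353  1.7124 -0.3886  0.9122  2.5088]
[ 0.6466 -0.0562  0.0984] 0.5880107344582273 dx 0.0018098073100649378 dy -0.001239108732649381 turn 0.0020107344582273035 dz 0.11139390052661743
```

Call:
inch_along(ticks=[[0, 0.0018, -0.0012, 0.03, 0], [0, 0.0018, -0.0012, 0.06, 0], [0, 0.0018, -0.0012, 0.085, 0], [0, 0.0018, -0.0012, 0.1, 0], [0, 0.0018, -0.0012, 0.106, 0], [0, 0.0018, -0.0012, 0.109, 0], [0, 0.0018, -0.0012, 0.111, 0], [0, 0.0018, -0.0012, 0.111, 0]])

```text
time: 28.42
eef_pos: [0.6467, -0.0603, -0.0118]
orientation: [-0.289, 0.957, -0.0, 0.0]
ft_force: [-0.1, 0.3, -0.9]
opening: 0.387
finger_force: 35.5
```

Call:
inch_along(ticks=[[0.6, 0, 0, 0, 0], [0.6, 0, 0, 0, 0], [0.6, 0, 0, 0, 0]])

```text
time: 28.8
eef_pos: [0.6466, -0.0603, -0.0121]
orientation: [-0.289, 0.957, -0.0, 0.0]
ft_force: [-0.0, -0.1, 1.1]
opening: 0.602
finger_force: 0.0
```

Call:
inch_along(ticks=[[0.6, 0, 0, -0.03, 0], [0.6, 0, 0, -0.08, 0], [0.6, 0, 0, -0.12, 0], [0.6, 0.03, 0, -0.17, 0], [0.6, 0.06, 0, -0.22, 0], [0.6, 0.06, 0.06, -0.24, 0], [0.6, 0.06, 0.06, -0.24, 0], [0.6, 0.06, 0.06, -0.24, 0]])

```text
time: 29.8
eef_pos: [0.5633, -0.0431, 0.2279]
orientation: [-0.289, 0.957, -0.0, 0.0]
ft_force: [0.5, 0.0, 0.0]
opening: 0.602
finger_force: 0.0
```

```bash
python3 snap.py w15
```

```text
29.85 [ 0.5633 -0.0439  0.2275] [-0.2885  0.9575 -0.0002 -0.0001] 0.01863603884006892 [-0.4886  0.3292  0.6326  1.8226 -0.2202  1.0607  2.3829]
```

Now a numerical check of the final placings: one wrist view over all the trays, plus a stapler and eraser comparison in the fixed cameras.

Call:
inch_along(ticks=[[0.6, 0.13, 0.14, -0.08, 0.2], [0.6, 0.13, 0.14, -0.08, 0.2], [0.6, 0.13, 0.14, -0.08, 0.2], [0.6, 0.13, 0.14, -0.08, 0.2], [0.6, 0.13, 0.14, -0.08, 0.2], [0.6, 0.13, 0.14, -0.08, 0.2]], lines="1,2")

```text
time: 30.6
eef_pos: [0.3783, 0.0006, 0.3073]
```

```bash
python3 snap.py w16; python3 - <<'E'
from h import *
from seg import load
T=dict(ear=(.558,.2794,.489,37,29,.021,12),phone=(.6032,.1707,.4415,77,29,.02,12),mouse=(.6226,.0643,.441,57,34,.022,12),click=(.6458,-.0582,.586,65,22,.018,12))
for n in('w15','w16'):
    im,p=load(n)
    big=cv2.resize(im,None,fx=4,fy=4,interpolation=cv2.INTER_CUBIC);hsv=cv2.cvtColor(big,cv2.COLOR_BGR2HSV)
    for k,(x,y,a,hl,hw,zt,_) in T.items():
        R=np.array([[np.cos(a),-np.sin(a)],[np.sin(a),np.cos(a)]])
        # rectified view of plane z=zt, 2 px/mm: rows along tray x, cols along tray y
        g=np.stack(np.meshgrid(np.arange(-hl-6,hl+6,.5),np.arange(-hw-6,hw+6,.5),indexing='ij'),-1)/1000
        X=np.concatenate([g@R.T+[x,y],np.full(g.shape[:2]+(1,),zt)],-1)
        uv=(project(p,X.reshape(-1,3)).reshape(g.shape[:2]+(2,))*4+1.5).astype(np.float32)
        if uv.min()<0 or uv[...,0].max()>2047 or uv[...,1].max()>1535: print(n,k,'out');continue
        v=cv2.remap(hsv[...,2],uv[...,0],uv[...,1],cv2.INTER_LINEAR)
        print(n,k,'along',np.median(v[:,v.shape[1]//2-6:v.shape[1]//2+6],axis=1)[::8].astype(int).tolist(),'across',np.median(v[v.shape[0]//2-10:v.shape[0]//2+10],axis=0)[::4].astype(int).tolist())
for n in('scene','side'):
    p=manip.camera_params(n);A=cv2.imread(f'pics/{n}0.png');B=manip.read_camera(n);cv2.imwrite(f'pics/{n}9.png',B)
    d=cv2.absdiff(A,B).max(2)
    for o,X in(('eraser',(.4843,.3785,.006)),('stapler',(.75,.1464,.02))):
        u=project(p,X)[0].astype(int);q=d[u[1]-16:u[1]+17,u[0]-16:u[0]+17];print(n,o,q.mean().round(2),q.max())
E
```

```text
30.65 [0.3782 0.0006 0.3071] [-0.1906  0.9817 -0.0006 -0.0006] 0.006225484217775535 [-0.762  -0.1957  0.5924  2.0992  0.1177  1.209   1.734 ]
w15 ear along [253, 121, 100, 153, 227, 249, 254, 255, 255, 255, 255, 255, 255, 255, 255, 255, 255, 255, 255, 254, 245, 251] across [127, 86, 86, 90, 114, 141, 148, 168, 186, 197, 209, 222, 233, 244, 251, 254, 255, 255, 255, 255, 255, 255, 255, 255, 255, 255, 255, 255, 255, 255, 255, 255, 255, 229, 186]
w15 phone along [255, 224, 117, 71, 100, 115, 121, 119, 119, 120, 119, 118, 179, 237, 158, 157, 241, 192, 132, 239, 210, 125, 223, 224, 125, 115, 155, 157, 43, 41, 42, 41, 41, 40, 40, 42, 41, 41, 41, 40, 39, 39] across [66, 73, 86, 98, 90, 63, 55, 64, 74, 87, 122, 171, 185, 183, 184, 170, 138, 161, 184, 183, 186, 182, 149, 149, 181, 188, 188, 190, 213, 254, 255, 249, 218, 206, 207]
w15 mouse along [255, 206, 78, 86, 105, 121, 129, 137, 143, 143, 116, 112, 112, 125, 147, 148, 147, 148, 148, 148, 148, 148, 148, 148, 146, 146, 145, 142, 136, 148, 237, 252] across [255, 255, 255, 210, 88, 66, 70, 78, 89, 
[... 1192 characters left out ...]
, 123, 121, 102, 92, 98, 101, 122, 129, 129, 129, 129, 129, 130, 129, 128, 128, 128, 128, 126, 124, 124, 203, 239] across [173, 211, 248, 255, 254, 218, 125, 90, 97, 103, 109, 115, 118, 122, 123, 125, 125, 126, 127, 126, 128, 129, 131, 132, 133, 132, 132, 133, 132, 131, 129, 123, 115, 102, 80, 103, 204, 252, 254, 255]
w16 click along [251, 175, 80, 102, 132, 149, 149, 149, 146, 149, 149, 146, 112, 54, 36, 35, 36, 35, 35, 42, 54, 41, 36, 34, 34, 35, 34, 35, 35, 36, 34, 34, 33, 31, 35, 34] across [36, 36, 36, 38, 36, 37, 35, 35, 34, 34, 35, 35, 35, 34, 35, 35, 36, 36, 36, 38, 51, 86, 137, 174, 201, 224, 230, 227]
scene eraser 1.7 5
scene stapler 3.85 149
side eraser 2.35 94
side stapler 0.88 3
```

All four lie between their lips: mouse and phone are within about 2 mm of centre, the remote about 2 mm off sideways. The eraser (scene view) and stapler (side view) are unchanged. Handing in.

```bash
python3 -c "
from rig import manip
print(manip.finish_job())"
```

```text
the job is handed in; nothing more can be done
None
```

I put the mouse, phone handset, earbud case and presentation remote in their own charging trays and handed the job in at about 31 s; the camera checks showed all four in place and the stapler and eraser unmoved, but no verdict came back.

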